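# Hold a wire feeder's tension arm back for threading

## Task

Make the solder-wire feeder ready for threading: slide its flat cover along the rails until the gear compartment is fully shut, and only then swing the spring-loaded tension arm (it has an upright knob to take it by) away from its rest post all the way to its stop post, and hold it there against the spring. Finish while still holding the arm at the stop with the fingers (it springs back if let go), with the cover still shut.

Things in the scene. Friction and masses are not known exactly. Their poses are not given: they have to be found in the camera images.
- feeder: wire feeder fixed to the bench: grey plate 160 x 300 x 10 mm (x, y, z). Origin: centre of the plate's underside; x to its back edge, y to the end with the gear housing, z up. Aluminium housing 72 mm wide, y 8 to 145 mm, its rails 57 mm above the bench; arm pivot at x 0, y -50 mm; a fixed solder spool (60 mm across, top 56 mm above the bench) at x 44, y -30 mm
- cover (a joint): sliding flat cover of the gear housing, m: 0 = fully shut over the open gear compartment (the housing half nearest the pivot), grows up to 0.062 as it slides along the feeder's +y over the solid half of the housing. It has about 1.5 N of friction and stays where it is left
- cover_rib (a point): centre of the top of the black grip rib on the cover: 34 mm along the feeder's x, 12 mm thick along the feeder's y (the slide direction), standing 20 mm above the cover; its top is 75 mm above the bench. With the cover shut it lies at x 0, y 44.5 mm in the feeder's frame
- tension_arm (a joint): tension arm angle, rad: 0 = at its rest post (a return spring keeps it there), grows anticlockwise from above to 1.31 at the stop post. At 0 the arm points from the pivot 150 degrees clockwise of the feeder's +x (to -x and -y). The spring takes 0.25 N m at rest, 0.6 N m at the stop (3 to 7 N at the knob)
- knob_top (a point): centre of the top of the upright round black knob at the end of the arm: 16 mm across, 34 mm tall, top 85 mm above the bench, 85 mm from the pivot axis. The arm is a dark bar 14 mm wide, upper face 51 mm above the bench; a grey 30 mm roller hangs below its end. The two posts, 53 mm tall, stand beside the bar 48 mm from the pivot
- pivot_top (a point): top of the tension arm's pivot, on its vertical axis, 56 mm above the bench
- trimmer: white trimming screwdriver, 130 mm long, lying on the plate in front of the gear housing; a bystander
- cutters: green-handled side cutters, 122 mm long, lying on the bench in front of the plate; a bystander

How it is judged:
On the way, in this order (a step that is already met when the one before it is completed fails the run):
1. the cover is fully shut (within 3 mm) while the tension arm is still at rest (value of joint cover below 0.003 m and value of joint tension_arm below 0.25 rad), for 0.2 s.
2. the tension arm is at its stop, held by the fingers (value of joint tension_arm above 1.25 rad and contact force between the fingers and tension_arm above 2 N), for 0.2 s.
At the end, for the whole second after the job is handed in: the fingers hold the tension arm (more than 2 N of contact) within 0.06 rad of its stop at 1.31 rad, and the cover is shut to within 3 mm (all of step 2 and value of joint cover below 0.003 m); the arm keeps its last pose, push and grip.
It also fails if it takes over 38 s, if anything falls off the work surface, if the arm or the gripper's body presses on something with over 40 N, if the wrist force passes 120 N, or if a joint passes its speed limit or range.

## Robot

A 6-joint arm with a two-finger parallel gripper is mounted at the origin on a cart in front of the work surface, level with it; the furniture and walls round the work are solid. World frame = base frame: x ahead of the robot, y to its left, z up, the work surface at z = 0. Lengths are in m, angles in rad, forces in N, time in s.
With the tool pointing down it reaches from about 0.35 to 0.85 m from the base axis. Payload 8.1 kg.
Tool frame: the origin (TCP) lies on the centre line of the jaws, within the pads' length; the fingertips stand ahead of it and the grasp point (between the pads) lies 5 mm behind it (env.tip_extent is the z of the fingertips in the tool frame, in m); z points along the fingers, y is the line along which they close (so a half turn about z gives the same grasp; the last joint's range is limited). The gripper opens to 85 mm and grips with 20 to 120 N. Pads are 22 mm wide; open, the fingers measure 114 mm over their backs; the gripper's body (76 mm by 85 mm) begins 54 mm behind the grasp point. The pads swing forward as they close: fully open they stand 13 mm farther back than shut.
Start: joints at [1.029, 0.13, 1.488, -0, 1.523, -0.085], TCP at [0.265, 0.538, 0.245] pointing down, gripper open.
Joint ranges: [-2.96, 2.96], [-0.89, 2.26], [0.02, 2.5], [-1.34, 4.48], [0, 2.73], [-2.66, 2.66]. Speed limits (rad/s): [2.39, 2.39, 2.79, 3.14, 3.14, 3.14].

## Interface

Orientations are given as a unit quaternion [x, y, z, w].
In Python, from workcell import env gives the robot as it stands.
- The arm moves only by the tool servo_tool, never from a script. Its argument "motion" is a list of rows, each an object with "claw": the closure, from -1 (fully open) to 1 (shut); "offset": the shift along the tool's x, y, z in cm, a list of three; "twist": the turn, a rotation vector about the tool's x, y, z in rad, a list of three. In form: [{"claw": claw, "offset": [dx, dy, dz], "twist": [ax, ay, az]}, ...]. A call has 1 to 20 rows; each row is the pose to reach, as a shift and turn from the pose commanded when the call began, along the tool's axes at that moment; what a row does not reach only later rows make up. A row lasts 1/10 s, in which the tool goes at most 50 mm and 8.59 degrees, less where a joint would pass 70% of its speed; a pose out of reach is approached as far as the arm can. A call with a gripper value outside its range is refused whole. The fingers move at their own pace and stop on an object; "grip_force" is the grip in N (left out, the last holds). Time passes only in rows, so rows that repeat a pose let the fingers close. It gives the time, the measured TCP pose, the force, the opening and the grip force at its end, in the units of the state.
- env.state(): the state, without advancing time (a new reading comes with each control period).
- env.camera(name): name is "scene" or "top" or "wrist"; returns a dict with "color" (384x512x3 uint8, red, green, blue), "K" (3x3 intrinsics, pixels), "cam_to_world" (4x4, takes a point from camera to world coordinates). Camera axes: x right, y down, z forward; pixel columns grow to the right and rows downward; lengths in m; the calibration is good to about 2 mm. A picture is of the moment at which its call begins. There is no depth.
- env.hand_in(): hands the job in; it is judged then, once.
The state is a dict: "t": time; "joint_pos": joint angles; "joint_vel": joint speeds; "tau": joint torques, N m; "ee_pos": TCP position; "orientation": TCP orientation; "wrist_force": force on the tool from outside, world axes, zero at the start; "wrist_torque": the same for the moment, N m; "width": opening from 0.0 (shut) to 1.0 (fully open); "grip_force": force on a finger pad.
Only numpy, scipy, OpenCV 4.12 (cv2) and the standard library are available. Lean on these libraries where they do the work, as an engineer would, in place of code of your own. Each camera call takes 0.05 s, during which the arm holds its last target. There are 200 camera calls.

## Working session

There is one attempt and no reset: what is moved stays moved. The work goes in short steps, Python scripts to look and compute and a tool call to move; the robot and the scene stay as the last step left them, time stands still between calls to the robot, and variables do not carry over. Pictures are saved under pics/ and viewed, at most 10 in all, crops included, and the job is handed in when it is done.

Besides the shell and the picture viewer there is one more tool, called after "Call:" by a JSON object that holds its "api" and its "payload". servo_tool: Moves the arm, as the interface text tells. Its arguments: {"type":"object","properties":{"motion":{"type":"array","items":{"type":"object","properties":{"claw":{"type":"number"},"offset":{"type":"array","items":{"type":"number"}},"twist":{"type":"array","items":{"type":"number"}}}}},"grip_force":{"type":"number"}},"required":["motion"]}

```bash
mkdir -p pics; ls
python3 - <<'E'
from workcell import env
import cv2,numpy as np
for n in("scene","top"):
    c=env.camera(n); cv2.imwrite(f"pics/{n}0.png",c["color"][:,:,::-1]); np.savez(f"{n}0.npz",**c)
    print(n,c["K"].tolist(),np.round(c["cam_to_world"],3).tolist())
print(env.state(),env.tip_extent)
E
```

```text
pics
scene [[460.87789427990845, 0.0, 259.49232064035647], [0.0, 460.87789427990845, 190.4466627438201], [0.0, 0.0, 1.0]] [[0.449, -0.583, 0.677, -0.086], [-0.893, -0.295, 0.339, -0.464], [0.003, -0.757, -0.653, 0.631], [0.0, 0.0, 0.0, 1.0]]
top [[392.51492801825907, 0.0, 252.41383380922673], [0.0, 392.51492801825907, 194.91985527437117], [0.0, 0.0, 1.0]] [[-0.018, -0.988, 0.151, 0.347], [-1.0, 0.019, 0.007, -0.161], [-0.01, -0.151, -0.989, 0.927], [0.0, 0.0, 0.0, 1.0]]
{'t': 0.1, 'joint_pos': array([ 1.02858686e+00,  1.31102549e-01,  1.48918763e+00,  8.10016051e-06,
        1.52299436e+00, -8.53890318e-02]), 'joint_vel': array([-0.00105009, -0.00190189, -0.00152731, -0.00017008, -0.00091821,
        0.00086059]), 'tau': array([ 7.84350450e-04, -5.70957899e+01, -5.01941907e+01, -3.13772152e-04,
        8.19823996e-03, -2.20434589e-05]), 'ee_pos': array([0.26438262, 0.53807982, 0.24432974]), 'orientation': array([ 2.26429429e-01,  9.74027206e-01, -8.03386193e-04, -2.64969239e-04]), 'wrist_force': array([ 0.09443553, -1.01325326,  0.64508846]), 'wrist_torque': array([ 0.00102905,  0.0064107 , -0.03140172]), 'grip_force': 0.0, 'width': 1.0007332129516504} 0.014
```

View pics/scene0.png

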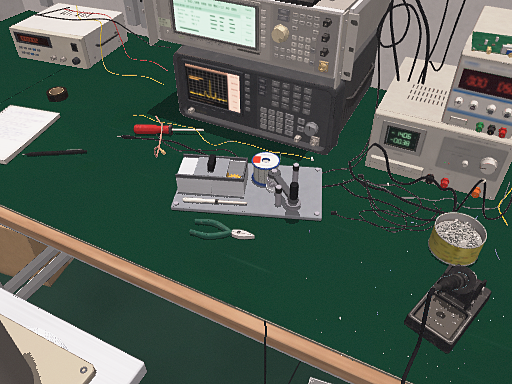

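View pics/top0.png

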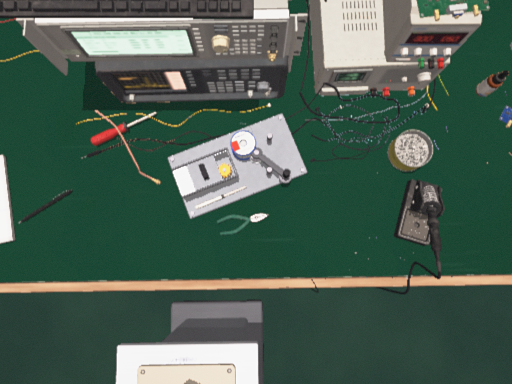

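The top view shows the plate at about (237,165), with the knob near (287,175) and the rib near (204,172). I'll enlarge both views to measure them.

```bash
cat > h.py <<'E'
import numpy as np
def ray(c,uv,z):
    K,T=c["K"],c["cam_to_world"]; d=T[:3,:3]@np.linalg.solve(K,[uv[0],uv[1],1.]); o=T[:3,3]
    return o+d*(z-o[2])/d[2]
def proj(c,p):
    T=c["cam_to_world"]; q=c["K"]@(T[:3,:3].T@(np.asarray(p)-T[:3,3])); return q[:2]/q[2]
def tri(cs,uvs):
    A=[];b=[]
    for c,uv in zip(cs,uvs):
        T=c["cam_to_world"]; d=T[:3,:3]@np.linalg.solve(c["K"],[uv[0],uv[1],1.]); d/=np.linalg.norm(d)
        P=np.eye(3)-np.outer(d,d); A.append(P); b.append(P@T[:3,3])
    return np.linalg.lstsq(np.vstack(A),np.hstack(b),rcond=None)[0]
E
python3 - <<'E'
import cv2,numpy as np
t=np.load("top0.npz")["color"][105:225,155:315,::-1]; s=np.load("scene0.npz")["color"][145:225,165:330,::-1]
a=cv2.resize(t,None,fx=4,fy=4,interpolation=cv2.INTER_CUBIC);cv2.imwrite("pics/t1.png",a)
b=cv2.resize(s,None,fx=4,fy=4,interpolation=cv2.INTER_CUBIC);cv2.imwrite("pics/s1.png",b)
E
```

```text
(no output)
```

View pics/t1.png

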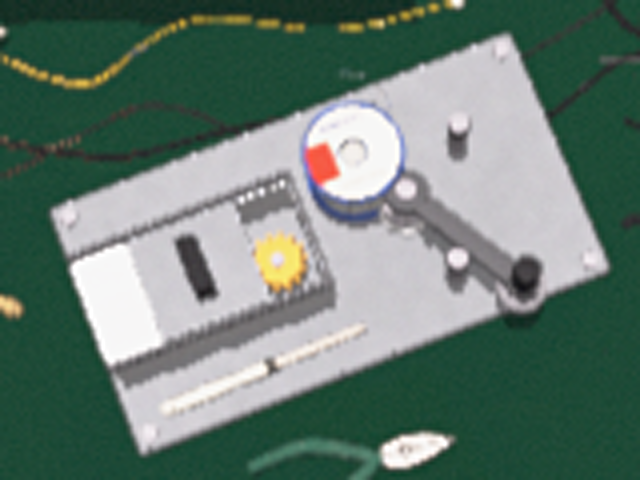

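View pics/s1.png

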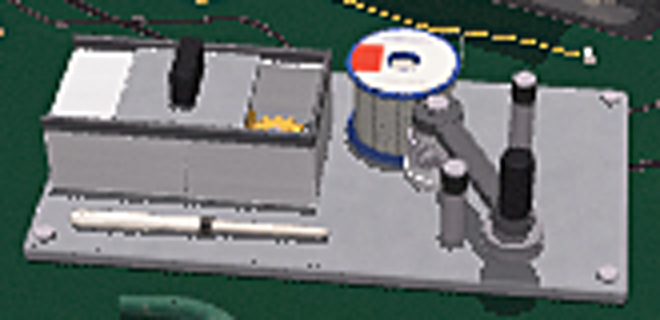

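Top crop: plate corners at (50,213), (508,33), (608,270) and (143,453), pivot (406,188), knob top (526,268), rib top (195,266). Scene crop: pivot (436,105), knob top (516,155), rib top about (188,45). The cover is open, and the arm is at its rest post at the front. It will swing anticlockwise, clear of the housing, to the stop post at the back.

```bash
cat > m.py <<'E'
import numpy as np
from h import *
t=dict(np.load("top0.npz"));s=dict(np.load("scene0.npz"))
ft=lambda u:(155+(u[0]+.5)/4-.5,105+(u[1]+.5)/4-.5)
fs=lambda u:(165+(u[0]+.5)/4-.5,145+(u[1]+.5)/4-.5)
C=np.array([ray(t,ft(u),.01)for u in[(50,213),(508,33),(608,270),(143,453)]])
print("corners",C.round(4).tolist(),[np.linalg.norm(C[i]-C[i-1]).round(4) for i in range(4)])
Cs=np.array([ray(s,fs(u),.01)for u in[(628,90),(628,293),(25,253)]]);print("scene corners BR FR FL",Cs.round(4).tolist())
# feeder y: right->left
y=(C[0]-C[1])+(C[3]-C[2]); y/=np.linalg.norm(y); x=np.array([y[1],-y[0],0]); o=C.mean(0); o[2]=0
print("o",o.round(4),"yaw of x deg",np.degrees(np.arctan2(x[1],x[0])))
for n,a,b,z in[("pivot",(406,188),(436,105),.056),("knob",(526,266),(516,155),.085),("rib",(195,266),(188,45),.075)]:
    p=ray(t,ft(a),z);q=ray(s,fs(b),z);r=tri([t,s],[ft(a),fs(b)])
    print(n,*[(v.round(4).tolist(),((v-o)@x).round(4),((v-o)@y).round(4)) for v in(p,q,r)],sep="\n  ")
E
python3 m.py
```

```text
corners [[0.5809, 0.0487, 0.01], [0.6879, -0.2296, 0.01], [0.5392, -0.2847, 0.01], [0.4352, -0.0081, 0.01]] [np.float64(0.1564), np.float64(0.2981), np.float64(0.1586), np.float64(0.2955)]
scene corners BR FR FL [[0.6891, -0.2285, 0.01], [0.5394, -0.2856, 0.01], [0.4314, -0.0097, 0.01]]
o [ 0.5608 -0.1184  0.    ] yaw of x deg 20.815925747299815
pivot
  ([0.5796, -0.1653, 0.056], np.float64(0.0009), np.float64(-0.0505))
  ([0.5765, -0.1643, 0.056], np.float64(-0.0016), np.float64(-0.0485))
  ([0.5795, -0.1643, 0.0541], np.float64(0.0012), np.float64(-0.0495))
knob
  ([0.5266, -0.2299, 0.085], np.float64(-0.0716), np.float64(-0.0921))
  ([0.5262, -0.2283, 0.085], np.float64(-0.0714), np.float64(-0.0905))
  ([0.5261, -0.2292, 0.0856], np.float64(-0.0718), np.float64(-0.0912))
rib
  ([0.5325, -0.0472, 0.075], np.float64(-0.0012), np.float64(0.0766))
  ([0.5421, -0.0415, 0.075], np.float64(0.0098), np.float64(0.0786))
  ([0.5305, -0.0489, 0.0851], np.float64(-0.0037), np.float64(0.0758))
```

The measurements agree: pivot at (0, -50) mm, knob on its 85 mm circle, and rib at y ≈ 77 mm, so the cover is about 32 mm open. I'll push the rib's +y face with shut fingers.

```bash
cat > go.py <<'E'
import sys,numpy as np
from workcell import env
from scipy.spatial.transform import Rotation as R
o=np.array([.5608,-.1184,0]); a=np.radians(20.8); X=np.array([np.cos(a),np.sin(a),0]); Y=np.array([-np.sin(a),np.cos(a),0])
def W(fx,fy,z): return o+fx*X+fy*Y+[0,0,z]
def F(p): p=np.asarray(p)-o; return np.array([p@X,p@Y,p[2]])
def delta(p,yawdeg):
    "offset cm and twist to put TCP at p, pointing down, tool y at world angle yawdeg"
    s=env.state(); r0=R.from_quat(s["orientation"]); c,d=np.cos(np.radians(yawdeg)),np.sin(np.radians(yawdeg))
    r1=R.from_matrix(np.array([[d,c,0],[-c,d,0],[0,0,-1]])); 
    return (r0.inv().apply(p-s["ee_pos"])*100).round(2),(r0.inv()*r1).as_rotvec().round(3)
def show():
    s=env.state(); print("t",s["t"],"F",F(s["ee_pos"]).round(4),"w",s["width"].round(3),"force F",np.round([s["wrist_force"]@X,s["wrist_force"]@Y,s["wrist_force"][2]],1),"grip",s["grip_force"])
E
python3 -c "
from go import *
show();print(delta(W(0,.110,.145),20.8))"
```

```text
Traceback (most recent call last):
  File "go.py", line 13, in show
    s=env.state(); print("t",s["t"],"F",F(s["ee_pos"]).round(4),"w",s["width"].round(3),"force F",np.round([s["wrist_force"]@X,s["wrist_force"]@Y,s["wrist_force"][2]],1),"grip",s["grip_force"])
                                                                    ^^^^^^^^^^^^^^^^
AttributeError: 'float' object has no attribute 'round'
```

```bash
sed -i 's/s\["width"\].round(3)/round(s["width"],3)/' go.py
python3 -c "
from go import *
show();print(delta(W(0,.110,.145),20.8))"
```

```text
t 0.1 F [-0.044   0.719   0.2443] w 1.001 force F [-0.3 -1.   0.6] grip 0.0Traceback (most recent call last):
  File "<string>", line 3, in <module>
    show();print(delta(W(0,.110,.145),20.8))
                 ~~~~~^^^^^^^^^^^^^^^^^^^^^
  File "go.py", line 10, in delta
    r1=R.from_matrix(np.array([[d,c,0],[-c,d,0],[0,0,-1]]));
  File "scipy/spatial/transform/_rotation.pyx", line 1143, in scipy.spatial.transform._rotation.Rotation.from_matrix
ValueError: Non-positive determinant (left-handed or null coordinate frame) in rotation matrix 0: [[ 0.35510696  0.93482568  0.        ]
 [-0.93482568  0.35510696  0.        ]
 [ 0.          0.         -1.        ]].
```

```bash
sed -i 's/\[\[d,c,0\],\[-c,d,0\]/[[-d,c,0],[c,d,0]/' go.py
python3 -c "
from go import *
show();print(delta(W(0,.110,.145),20.8))"
```

```text
t 0.1 F [-0.044   0.719   0.2443] w 1.001 force F [-0.3 -1.   0.6] grip 0.0
(array([-47.52, -38.32,   9.99]), array([-0.002,  0.   ,  0.751]))
```

Call:
{"api": "servo_tool", "payload": {"motion": [{"claw": 1, "offset": [-47.5, -38.3, 10], "twist": [0, 0, 0.75]}, {"claw": 1, "offset": [-47.5, -38.3, 10], "twist": [0, 0, 0.75]}, {"claw": 1, "offset": [-47.5, -38.3, 10], "twist": [0, 0, 0.75]}, {"claw": 1, "offset": [-47.5, -38.3, 10], "twist": [0, 0, 0.75]}, {"claw": 1, "offset": [-47.5, -38.3, 10], "twist": [0, 0, 0.75]}, {"claw": 1, "offset": [-47.5, -38.3, 10], "twist": [0, 0, 0.75]}, {"claw": 1, "offset": [-47.5, -38.3, 10], "twist": [0, 0, 0.75]}, {"claw": 1, "offset": [-47.5, -38.3, 10], "twist": [0, 0, 0.75]}, {"claw": 1, "offset": [-47.5, -38.3, 10], "twist": [0, 0, 0.75]}, {"claw": 1, "offset": [-47.5, -38.3, 10], "twist": [0, 0, 0.75]}, {"claw": 1, "offset": [-47.5, -38.3, 10], "twist": [0, 0, 0.75]}, {"claw": 1, "offset": [-47.5, -38.3, 10], "twist": [0, 0, 0.75]}, {"claw": 1, "offset": [-47.5, -38.3, 10], "twist": [0, 0, 0.75]}, {"claw": 1, "offset": [-47.5, -38.3, 10], "twist": [0, 0, 0.75]}, {"claw": 1, "offset": [-47.5, -38.3, 10], "twist": [0, 0, 0.75]}, {"claw": 1, "offset": [-47.5, -38.3, 10], "twist": [0, 0, 0.75]}, {"claw": 1, "offset": [-47.5, -38.3, 10], "twist": [0, 0, 0.75]}, {"claw": 1, "offset": [-47.5, -38.3, 10], "twist": [0, 0, 0.75]}]}}

```text
t: 1.9
ee_pos: [0.5219, -0.0137, 0.1456]
orientation: [0.567, 0.824, 0.0, 0.0]
wrist_force: [-0.6, 0.2, 0.1]
width: 0.002
grip_force: 0.0
```

Run:
```python
from go import *
import cv2
show();print(delta(W(0,.110,.074),20.8))
c=env.camera("wrist");cv2.imwrite("pics/w1.png",c["color"][:,:,::-1]);np.savez("w1.npz",**c)
```

```text
t 1.9 F [0.0008 0.1117 0.1456] w 0.002 force F [-0.5  0.4  0.1] grip 0.0
(array([-0.17, -0.08,  7.16]), array([0.   , 0.   , 0.003]))
```

View pics/w1.png

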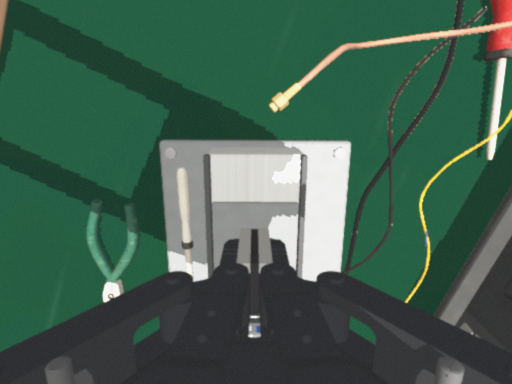

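The wrist view shows the shut fingers at (254,235), centred on the housing (columns 206–302), with the cover's far edge at row 203 and the rib hidden beyond the fingers. I'll descend, then push along the feeder's −y, which is +x in the tool frame.

Call:
{"api": "servo_tool", "payload": {"motion": [{"claw": 1, "offset": [-0.2, -0.1, 3], "twist": [0, 0, 0]}, {"claw": 1, "offset": [-0.2, -0.1, 5], "twist": [0, 0, 0]}, {"claw": 1, "offset": [-0.2, -0.1, 6.5], "twist": [0, 0, 0]}, {"claw": 1, "offset": [-0.2, -0.1, 7.1], "twist": [0, 0, 0]}, {"claw": 1, "offset": [-0.2, -0.1, 7.1], "twist": [0, 0, 0]}]}}

```text
t: 2.45
ee_pos: [0.5213, -0.0167, 0.0736]
orientation: [0.567, 0.823, -0.0, -0.001]
wrist_force: [-0.5, -0.2, 0.3]
width: 0.0
grip_force: 0.0
```

```bash
python3 -c "
from go import *
show();print(delta(W(0,.066,.074),20.8))"
```

```text
t 2.45 F [-0.0009  0.1091  0.0736] w 0.0 force F [-0.5 -0.   0.3] grip 0.0
(array([-4.31,  0.08, -0.04]), array([-0.001, -0.001,  0.001]))
```

Call:
{"api": "servo_tool", "payload": {"motion": [{"claw": 1, "offset": [-0.6, 0.1, 0]}, {"claw": 1, "offset": [-1.2, 0.1, 0]}, {"claw": 1, "offset": [-1.7, 0.1, 0]}, {"claw": 1, "offset": [-2.2, 0.1, 0]}, {"claw": 1, "offset": [-2.7, 0.1, 0]}, {"claw": 1, "offset": [-3.2, 0.1, 0]}, {"claw": 1, "offset": [-3.7, 0.1, 0]}, {"claw": 1, "offset": [-4.1, 0.1, 0]}, {"claw": 1, "offset": [-4.3, 0.1, 0]}, {"claw": 1, "offset": [-4.3, 0.1, 0]}]}}

```text
schema error: expected keys claw, offset, twist
```

```bash
python3 -c "
from go import *
show()"
```

```text
t 2.45 F [-0.0009  0.1091  0.0736] w 0.0 force F [-0.5 -0.   0.3] grip 0.0
```

Call:
{"api": "servo_tool", "payload": {"motion": [{"claw": 1, "offset": [-0.6, 0.1, 0], "twist": [0, 0, 0]}, {"claw": 1, "offset": [-1.2, 0.1, 0], "twist": [0, 0, 0]}, {"claw": 1, "offset": [-1.7, 0.1, 0], "twist": [0, 0, 0]}, {"claw": 1, "offset": [-2.2, 0.1, 0], "twist": [0, 0, 0]}, {"claw": 1, "offset": [-2.7, 0.1, 0], "twist": [0, 0, 0]}, {"claw": 1, "offset": [-3.2, 0.1, 0], "twist": [0, 0, 0]}, {"claw": 1, "offset": [-3.7, 0.1, 0], "twist": [0, 0, 0]}, {"claw": 1, "offset": [-4.1, 0.1, 0], "twist": [0, 0, 0]}, {"claw": 1, "offset": [-4.3, 0.1, 0], "twist": [0, 0, 0]}, {"claw": 1, "offset": [-4.3, 0.1, 0], "twist": [0, 0, 0]}]}}

```text
t: 3.45
ee_pos: [0.538, -0.0572, 0.0742]
orientation: [0.568, 0.823, -0.0, 0.0]
wrist_force: [-0.8, 0.9, 0.4]
width: 0.002
grip_force: 0.0
```

```bash
python3 -c "
from go import *
show()"
```

```text
t 3.45 F [0.0004 0.0653 0.0742] w 0.002 force F [-0.4  1.1  0.4] grip 0.0
```

Call:
{"api": "servo_tool", "payload": {"motion": [{"claw": 1, "offset": [-0.1, 0, 0], "twist": [0, 0, 0]}, {"claw": 1, "offset": [-0.2, 0, 0], "twist": [0, 0, 0]}, {"claw": 1, "offset": [-0.3, 0, 0], "twist": [0, 0, 0]}, {"claw": 1, "offset": [-0.4, 0, 0], "twist": [0, 0, 0]}, {"claw": 1, "offset": [-0.4, 0, 0], "twist": [0, 0, 0]}]}}

```text
t: 3.95
ee_pos: [0.5392, -0.0606, 0.0741]
orientation: [0.567, 0.823, -0.0, -0.0]
wrist_force: [-0.4, 0.2, -0.3]
width: 0.003
grip_force: 0.5
```

```bash
python3 -c "
from go import *
show()"
```

```text
t 3.95 F [0.0003 0.0617 0.0741] w 0.003 force F [-0.3  0.3 -0.3] grip 0.4835701931733638
```

Call:
{"api": "servo_tool", "payload": {"motion": [{"claw": 1, "offset": [-0.1, 0, 0], "twist": [0, 0, 0]}, {"claw": 1, "offset": [-0.2, 0, 0], "twist": [0, 0, 0]}, {"claw": 1, "offset": [-0.2, 0, 0], "twist": [0, 0, 0]}]}}

```text
t: 4.25
ee_pos: [0.5394, -0.0609, 0.0741]
orientation: [0.567, 0.823, 0.001, -0.002]
wrist_force: [-5.8, 8.3, 3.9]
width: 0.001
grip_force: 4.9
```

```bash
python3 -c "
from go import *
show()
import cv2
c=env.camera('top');cv2.imwrite('pics/t2.png',cv2.resize(c['color'][105:225,155:315,::-1],None,fx=4,fy=4,interpolation=cv2.INTER_CUBIC))
c=env.camera('scene');cv2.imwrite('pics/s2.png',cv2.resize(c['color'][145:225,165:330,::-1],None,fx=4,fy=4,interpolation=cv2.INTER_CUBIC))"
```

```text
t 4.25 F [0.0004 0.0614 0.0741] w 0.001 force F [-2.4  9.8  3.9] grip 4.946512654423714
```

View pics/s2.png

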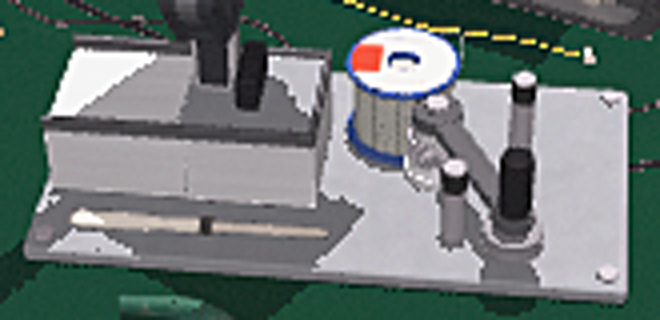

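The cover is hard on its stop: the tool stopped at y 61.4 mm against 61.5 predicted, with 10 N of reaction. The view shows the gear compartment covered, with the rib at (250,75) beside its end. I'll back off, rise, and move above the knob.

Call:
{"api": "servo_tool", "payload": {"motion": [{"claw": 1, "offset": [-0.2, 0, 0], "twist": [0, 0, 0]}, {"claw": 1, "offset": [0.5, 0, 0], "twist": [0, 0, 0]}, {"claw": 1, "offset": [1.2, 0, 0], "twist": [0, 0, 0]}, {"claw": 1, "offset": [1.2, 0, -2], "twist": [0, 0, 0]}, {"claw": 1, "offset": [1.2, 0, -6], "twist": [0, 0, 0]}, {"claw": 1, "offset": [1.2, 0, -8.5], "twist": [0, 0, 0]}, {"claw": 1, "offset": [1.2, 0, -8.5], "twist": [0, 0, 0]}]}}

```text
t: 5.05
ee_pos: [0.539, -0.0518, 0.1645]
orientation: [0.567, 0.823, 0.002, 0.004]
wrist_force: [1.0, 0.2, 0.3]
width: -0.0
grip_force: 0.0
```

```bash
python3 -c "
from go import *
show()
k=lambda th,r=.085:(r*np.cos(np.radians(-150+th)),-.05+r*np.sin(np.radians(-150+th)))
print(k(0),delta(W(*k(0),.160),20.8-150+90))"
```

```text
t 5.05 F [0.0032 0.07   0.1645] w -0.0 force F [ 1.  -0.1  0.3] grip 0.0
(np.float64(-0.07361215932167729), np.float64(-0.0925)) (array([-16.24,  -7.7 ,   0.48]), array([9.000e-03, 1.000e-03, 1.048e+00]))
```

Call:
{"api": "servo_tool", "payload": {"motion": [{"claw": 0, "offset": [-4, -2, 0.5], "twist": [0, 0, 0.14]}, {"claw": 0, "offset": [-8, -4, 0.5], "twist": [0, 0, 0.28]}, {"claw": 0, "offset": [-12, -6, 0.5], "twist": [0, 0, 0.42]}, {"claw": 0, "offset": [-16.2, -7.6, 0.5], "twist": [0, 0, 0.56]}, {"claw": 0, "offset": [-16.2, -7.6, 0.5], "twist": [0, 0, 0.7]}, {"claw": 0, "offset": [-16.2, -7.6, 0.5], "twist": [0, 0, 0.84]}, {"claw": 0, "offset": [-16.2, -7.6, 0.5], "twist": [0, 0, 0.98]}, {"claw": 0, "offset": [-16.2, -7.6, 0.5], "twist": [0, 0, 1.05]}, {"claw": 0, "offset": [-16.2, -7.6, 0.5], "twist": [0, 0, 1.05]}, {"claw": 0, "offset": [-16.2, -7.6, 0.5], "twist": [0, 0, 1.05]}]}}

```text
t: 6.05
ee_pos: [0.5223, -0.2295, 0.1537]
orientation: [0.903, 0.429, -0.0, -0.0]
wrist_force: [0.2, 0.4, 0.2]
width: 0.498
grip_force: 0.0
```

Run:
```python
from go import *
import cv2
show();print(delta(W(-.0736,-.0925,.070),-39.2))
c=env.camera("wrist");cv2.imwrite("pics/w2.png",c["color"][:,:,::-1])
```

```text
t 6.05 F [-0.0755 -0.0902  0.1537] w 0.498 force F [0.3 0.3 0.2] grip 0.0
(array([0.05, 0.3 , 8.37]), array([-0.001,  0.   ,  0.   ]))
```

View pics/w2.png

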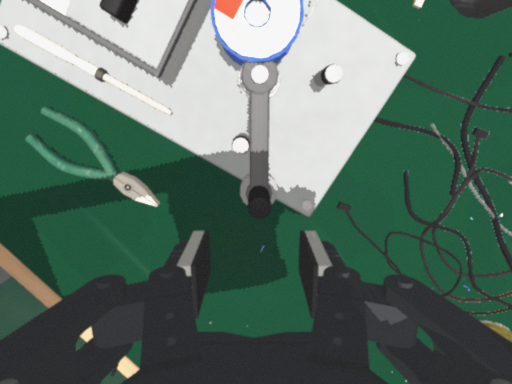

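The wrist view shows the knob at (259,203), on the midline between the open fingers (254) and in line with the arm. I'll descend and grip.

Call:
{"api": "servo_tool", "payload": {"motion": [{"claw": 0, "offset": [0, 0.3, 3], "twist": [0, 0, 0]}, {"claw": 0, "offset": [0, 0.3, 6], "twist": [0, 0, 0]}, {"claw": 0, "offset": [0, 0.3, 7.5], "twist": [0, 0, 0]}, {"claw": 0, "offset": [0, 0.3, 8.3], "twist": [0, 0, 0]}, {"claw": 0, "offset": [0, 0.3, 8.3], "twist": [0, 0, 0]}, {"claw": 0.3, "offset": [0, 0.3, 8.3], "twist": [0, 0, 0]}, {"claw": 0.6, "offset": [0, 0.3, 8.3], "twist": [0, 0, 0]}, {"claw": 1, "offset": [0, 0.3, 8.3], "twist": [0, 0, 0]}, {"claw": 1, "offset": [0, 0.3, 8.3], "twist": [0, 0, 0]}, {"claw": 1, "offset": [0, 0.3, 8.3], "twist": [0, 0, 0]}, {"claw": 1, "offset": [0, 0.3, 8.3], "twist": [0, 0, 0]}], "grip_force": 40}}

```text
t: 7.2
ee_pos: [0.5257, -0.232, 0.073]
orientation: [0.904, 0.428, 0.001, 0.001]
wrist_force: [-1.8, 1.2, 6.3]
width: 0.172
grip_force: 38.9
```

Run:
```python
from go import *
show()
s=env.state(); p0=s["ee_pos"]; r0=R.from_quat(s["orientation"])
piv=W(0,-.05,0)
for th in np.arange(5,81,5):
    r=R.from_euler("z",th,degrees=True); q=piv+r.apply(W(-.0736,-.0925,0)-piv)-W(-.0736,-.0925,0)
    print(th,(r0.inv().apply(q)*100).round(1),-np.radians(th).round(2))
```

```text
t 7.2 F [-0.0732 -0.0937  0.073 ] w 0.172 force F [-1.3  1.7  6.3] grip 38.9265239238739
5 [0.  0.7 0. ] -0.09
10 [0.1 1.5 0. ] -0.17
15 [0.3 2.2 0. ] -0.26
20 [0.5 2.9 0. ] -0.35
25 [0.8 3.6 0. ] -0.44
30 [1.1 4.2 0. ] -0.52
35 [1.5 4.9 0. ] -0.61
40 [2.  5.5 0. ] -0.7
45 [2.5 6.  0. ] -0.79
50 [3.  6.5 0. ] -0.87
55 [3.6 7.  0. ] -0.96
60 [4.3 7.4 0. ] -1.05
65 [4.9 7.7 0. ] -1.13
70 [5.6 8.  0. ] -1.22
75 [6.3 8.2 0. ] -1.31
80 [7.  8.4 0. ] -1.4
```

The knob is gripped (opening about 15 mm, 39 N). I'll swing along the arc, turning with the arm.

Call:
{"api": "servo_tool", "payload": {"motion": [{"claw": 1, "offset": [0, 0.4, -0.2], "twist": [0, 0, -0.04]}, {"claw": 1, "offset": [0, 0.7, -0.2], "twist": [0, 0, -0.09]}, {"claw": 1, "offset": [0.1, 1.5, -0.2], "twist": [0, 0, -0.17]}, {"claw": 1, "offset": [0.3, 2.2, -0.2], "twist": [0, 0, -0.26]}, {"claw": 1, "offset": [0.5, 2.9, -0.2], "twist": [0, 0, -0.35]}, {"claw": 1, "offset": [0.8, 3.6, -0.2], "twist": [0, 0, -0.44]}, {"claw": 1, "offset": [1.1, 4.2, -0.2], "twist": [0, 0, -0.52]}, {"claw": 1, "offset": [1.5, 4.9, -0.2], "twist": [0, 0, -0.61]}, {"claw": 1, "offset": [2.0, 5.5, -0.2], "twist": [0, 0, -0.7]}, {"claw": 1, "offset": [2.5, 6.0, -0.2], "twist": [0, 0, -0.79]}, {"claw": 1, "offset": [3.0, 6.5, -0.2], "twist": [0, 0, -0.87]}, {"claw": 1, "offset": [3.6, 7.0, -0.2], "twist": [0, 0, -0.96]}, {"claw": 1, "offset": [4.3, 7.4, -0.2], "twist": [0, 0, -1.05]}, {"claw": 1, "offset": [4.9, 7.7, -0.2], "twist": [0, 0, -1.13]}, {"claw": 1, "offset": [5.3, 7.9, -0.2], "twist": [0, 0, -1.18]}, {"claw": 1, "offset": [5.6, 8.0, -0.2], "twist": [0, 0, -1.22]}, {"claw": 1, "offset": [5.6, 8.0, -0.2], "twist": [0, 0, -1.22]}]}}

```text
t: 8.9
ee_pos: [0.6222, -0.2397, 0.0733]
orientation: [0.495, 0.869, -0.001, 0.0]
wrist_force: [-1.4, -5.0, -2.7]
width: 0.171
grip_force: 39.9
```

```bash
cat > k.py <<'E'
from go import *
show(); s=env.state(); f=F(s["ee_pos"]); g=np.array([f[0],f[1]+.05])
print("arm est deg",np.degrees(np.arctan2(g[1],g[0]))+150,"r",np.hypot(*g))
y=R.from_quat(s["orientation"]).as_matrix()[:,1]; w=s["wrist_force"]; print("tool yaw",np.degrees(np.arctan2(y[1],y[0])),"force along tool y",w@y)
E
python3 k.py
```

```text
t 8.9 F [ 0.0144 -0.1352  0.0733] w 0.171 force F [-3.1 -4.2 -2.7] grip 39.86390948295593
arm est deg 69.56727181229007 r 0.08639665390119355
tool yaw 30.609757728768635 force along tool y -3.736691893074499
```

Estimated angle is 69.6° with the grip holding. I'll go on to the stop, with a small overtravel to press on it.

Call:
{"api": "servo_tool", "payload": {"motion": [{"claw": 1, "offset": [0, 0.2, 0], "twist": [0, 0, -0.03]}, {"claw": 1, "offset": [0, 0.4, 0], "twist": [0, 0, -0.05]}, {"claw": 1, "offset": [0, 0.6, 0], "twist": [0, 0, -0.07]}, {"claw": 1, "offset": [0, 0.8, 0], "twist": [0, 0, -0.09]}, {"claw": 1, "offset": [0, 0.8, 0], "twist": [0, 0, -0.09]}]}}

```text
t: 9.4
ee_pos: [0.6289, -0.2355, 0.0733]
orientation: [0.456, 0.89, -0.0, 0.0]
wrist_force: [-1.7, -5.1, -5.0]
width: 0.169
grip_force: 39.8
```

```bash
python3 k.py
```

```text
t 9.4 F [ 0.0221 -0.1336  0.0733] w 0.169 force F [-3.4 -4.1 -5. ] grip 39.81209099292755
arm est deg 74.78119599221867 r 0.08649650804986318
tool yaw 35.73185684871879 force along tool y -4.35613778820166
```

Call:
{"api": "servo_tool", "payload": {"motion": [{"claw": 1, "offset": [0, 0.1, 0], "twist": [0, 0, 0]}, {"claw": 1, "offset": [0, 0.2, 0], "twist": [0, 0, 0]}, {"claw": 1, "offset": [0, 0.3, 0], "twist": [0, 0, 0]}, {"claw": 1, "offset": [0, 0.3, 0], "twist": [0, 0, 0]}, {"claw": 1, "offset": [0, 0.3, 0], "twist": [0, 0, 0]}]}}

```text
t: 9.9
ee_pos: [0.6304, -0.2344, 0.0732]
orientation: [0.456, 0.89, -0.001, -0.001]
wrist_force: [-4.8, -7.4, -2.2]
width: 0.171
grip_force: 40.1
```

```bash
python3 k.py; python3 -c "
from go import *
import cv2
c=env.camera('top');cv2.imwrite('pics/t3.png',cv2.resize(c['color'][105:225,155:315,::-1],None,fx=4,fy=4,interpolation=cv2.INTER_CUBIC))
c=env.camera('scene');cv2.imwrite('pics/s3.png',cv2.resize(c['color'][125:225,165:330,::-1],None,fx=4,fy=4,interpolation=cv2.INTER_CUBIC))"
```

```text
t 9.9 F [ 0.0238 -0.1332  0.0732] w 0.171 force F [-7.1 -5.3 -2.2] grip 40.10959088802338
arm est deg 75.98970821645425 r 0.08653477181393666
tool yaw 35.680586969530424 force along tool y -8.25098205072165
```

View pics/s3.png

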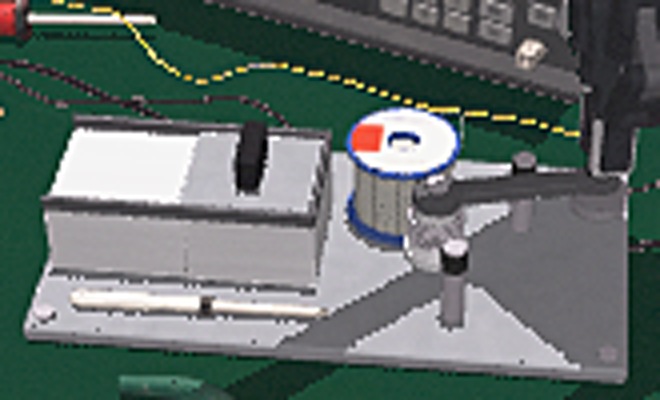

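The scene crop shows the cover shut with the rib at (252,155), and the bar lying against the back post at (523,190). I'll press a little more to confirm it is on the stop.

Call:
{"api": "servo_tool", "payload": {"motion": [{"claw": 1, "offset": [0, 0.1, 0], "twist": [0, 0, 0]}, {"claw": 1, "offset": [0, 0.2, 0], "twist": [0, 0, 0]}, {"claw": 1, "offset": [0, 0.2, 0], "twist": [0, 0, 0]}, {"claw": 1, "offset": [0, 0.2, 0], "twist": [0, 0, 0]}, {"claw": 1, "offset": [0, 0.2, 0], "twist": [0, 0, 0]}]}}

```text
t: 10.5
ee_pos: [0.6306, -0.2343, 0.0731]
orientation: [0.457, 0.89, -0.002, -0.002]
wrist_force: [-11.7, -10.2, 2.2]
width: 0.17
grip_force: 40.6
```

```bash
python3 k.py
```

```text
t 10.5 F [ 0.0241 -0.1331  0.0731] w 0.17 force F [-14.6  -5.4   2.2] grip 40.60542047023773
arm est deg 76.1682351530663 r 0.08654772989607228
tool yaw 35.644678307041 force along tool y -15.481920930880653
```

The tool moved only 0.2 mm for a 2 mm command while the force doubled to 15 N, so the arm is hard on its stop and held. Handing in.

```bash
python3 -c "
from workcell import env
print(env.hand_in())"
```

```text
the job is handed in; nothing more can be done
None
```

I handed the job in with the cover shut on its stop and the tension arm held against its stop post (40 N grip, about 15 N push) at about 10.5 s of the 38 s allowed; no verdict was returned.

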